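# Put three lab containers back on their own bench devices

### The job

The three things standing on the bench devices have been mixed up: move the square bottle to the middle of the stirrer's round plate, the jar to the middle of the balance's pan and the tube carrier to the middle of the cold plate, lying along its long side. Each device has room for only one thing, so first park one of them near the middle of the empty mat, let go of it there, and use the freed place to move the rest round. Keep everything upright, and leave the tube rack, the vial and the cup where they are.

Things in the scene. Friction and masses are not known exactly. Their poses are not given: they have to be found in the camera images.
- bottle: Loose white square plastic bottle with a ribbed round screw cap, about 0.2 kg. Body 52 x 52 mm and 74 mm high, then a tapering shoulder up to 83 mm and a neck 28 mm across, then the cap, 36 mm in diameter, from 98 to 122 mm above its underside (easy to grip at 110 mm). Origin: centre of the underside; z up, x and y square to its sides. At the start it stands on the balance; it belongs on the stirrer.
- carrier: Loose grey tube carrier, a long narrow block 110 mm (its x) by 28 mm (its y) and 45 mm high, holding one row of five fixed capped tubes; the yellow caps (16 mm in diameter) reach 80 mm above its underside. About 0.16 kg. Origin: centre of the underside; z up. The block can be gripped across its 28 mm width at about 36 mm height. Either way round is the same. At the start it stands on the stirrer; it belongs on the cold plate with its x along the cold plate's x.
- jar: Loose squat round white jar with a screw lid, 62 mm high, 52 mm in diameter (lid 54 mm, from 46 mm up), about 0.14 kg. Origin: centre of the underside; z up. At the start it stands on the cold plate; it belongs on the balance.
- balance: Fixed low white laboratory balance with a round steel pan 110 mm in diameter and a small display and two keys on its -x side. Housing 130 mm wide, 185 mm deep, 45 mm high. Origin: on the table directly below the middle of the pan; z up; the pan's top is 55 mm above the origin.
- stirrer: Fixed grey magnetic stirrer with a round white plate 120 mm in diameter and a black knob on its -x side. Housing 130 mm wide, 180 mm deep, 58 mm high. Origin: on the table directly below the middle of the plate; z up; the plate's top is 68 mm above the origin.
- cold_plate: Fixed grey cold plate with an oblong aluminium top, 150 mm along its x and 92 mm along its y, with a rim 6 mm wide that rises 5 mm above the flat (inside the rim 138 x 80 mm); black panel on its -x side. Origin: on the table directly below the middle of the aluminium top; z up; the flat inside the rim is 40 mm above the origin.
- mat: Fixed thin square mat, dark rim with a grey inner field, 130 x 130 mm, 4 mm thick, empty at the start: the free parking spot. Origin: on the table below its middle; its top is 4 mm above the origin.
- tube_rack: Bystander: loose black rack 90 x 180 mm, 35 mm high, part filled with yellow-capped tubes reaching 80 mm. Origin: centre of the underside. Leave it alone.
- vial: Bystander: small amber glass vial with a black cap, 28 mm in diameter, 50 mm high. Origin: centre of the underside. Leave it alone.
- cup: Bystander: open white cup, 68 mm across the rim, 80 mm high. Origin: centre of the underside. Leave it alone.
Things that resemble listed ones, but are neither listed nor needed, are in the scene too. Leave any purple or turquoise look-alike of the cold_plate alone.

How it is judged:
By the outcome, as a careful person would: the job done as asked, in the order asked, and still so for the second after the job is handed in, with the robot touching nothing.
It also fails if it takes over 109 s, if anything falls off the work surface, if the arm or the gripper's body presses on something with over 40 N, if the wrist force passes 120 N, or if a joint passes its speed limit or range.

### The arm

A 6-joint arm with a two-finger parallel gripper is mounted at the origin on the work surface. World frame = base frame: x ahead of the robot, y to its left, z up, the work surface at z = 0. Lengths are in m, angles in rad, forces in N, time in s.
With the tool pointing down it reaches from about 0.35 to 0.85 m from the base axis. Payload 8.1 kg.
Tool frame: the origin (TCP) lies at the very end of the fingers, on their centre line; the grasp point (between the pads) lies 19 mm behind it (robot.pinch_z is the distance from the TCP to the grasp point, in m); y points along the fingers, x is the direction in which the jaws open and shut, and the axes are right-handed (so a half turn about y gives the same grasp; the last joint's range is limited). The gripper opens to 93 mm and grips with 3 to 60 N. Pads are 15 mm wide; open, the fingers measure 128 mm over their backs; the gripper's body (75 mm by 188 mm) begins 65 mm behind the grasp point.
Start: joints at [1.07, 0.13, 1.488, -0, 1.523, -0.085], TCP at [0.242, 0.549, 0.195] pointing down, gripper open.
Joint ranges: [-2.96, 2.96], [-0.89, 2.26], [0.02, 2.5], [-1.34, 4.48], [0, 2.73], [-2.66, 2.66]. Speed limits (rad/s): [2.39, 2.39, 2.79, 3.14, 3.14, 3.14].

### API

Orientations are given as a rotation vector (axis times angle).
In Python, from plant import robot gives the robot as it stands.
- The arm moves only by the shell command python3 -m inch 'ROWS' [FORCE]. ROWS is JSON, a list of rows, each a list of 5 numbers: the closure, from -1 (fully open) to 1 (shut), then the shift along the world's x, y, z in m, then the turn about the world's z in rad. A call has 1 to 8 rows; each row is the pose to reach, as a shift and turn from the pose measured when the call began; what a row does not reach only later rows make up. A row lasts 1/8 s, in which the tool goes at most 62.5 mm and 10.7 degrees, less where a joint would pass 70% of its speed; a pose out of reach is approached as far as the arm can. A call with a gripper value outside its range is refused whole. The fingers move at their own pace and stop on an object; FORCE is the grip in N (left out, the last holds). Time passes only in rows, so rows that repeat a pose let the fingers close. It gives the time, the measured TCP pose, the force and the opening at its end, in the units of the state.
- robot.read_state(): the state, without advancing time (a new reading comes with each control period).
- robot.read_camera(name): name is "side" or "top" or "wrist"; returns a dict with "color" (420x560x3 uint8, red, green, blue), "mtx" (3x3 intrinsics, pixels), "dist_coeffs" ([k1, k2, p1, p2, k3] as OpenCV has them; the pictures are not rectified), "R" (3x3) and "t" (3): a world point X has camera coordinates R X + t; the wrist camera has in their place "hand_eye" (4x4, takes a point from camera to tool coordinates, whose origin is the TCP and whose axes are the tool frame's). Camera axes: x right, y down, z forward; pixel columns grow to the right and rows downward; lengths in m; the calibration is good to about 2 mm. A picture is of the moment at which its call begins: read the wrist's pose just before it. There is no depth.
- robot.close_job(): hands the job in, once; it reports no verdict.
The state is a dict: "t": time; "q": joint angles; "dq": joint speeds; "joint_torque": joint torques, N m; "tool_pos": TCP position; "orientation": TCP orientation; "force": force on the tool from outside, world axes, zero at the start; "wrist_torque": the same for the moment, N m; "opening": finger opening in m.
Only numpy, scipy, OpenCV 4.12 (cv2) and the standard library are available. Lean on these libraries where they do the work, as an engineer would, in place of code of your own. Each camera call takes 0.05 s, during which the arm holds its last target. There are 200 camera calls.

## Working session

There is one attempt and no reset: what is moved stays moved. The work goes in short steps, Python scripts to look and compute and a shell command to move; the robot and the scene stay as the last step left them, time stands still between calls to the robot, and variables do not carry over. Pictures are saved under pics/ and viewed, about 12 in all and at most 16, crops included, and the job is handed in when it is done.

```bash
ls; mkdir -p pics; cat > h.py <<'E'
import numpy as np, cv2
from plant import robot
from scipy.spatial.transform import Rotation as Ro
def cam(n):
    s=robot.read_state(); c=robot.read_camera(n)
    if n=="wrist":
        T=np.eye(4); T[:3,:3]=Ro.from_rotvec(s["orientation"]).as_matrix(); T[:3,3]=s["tool_pos"]
        W=T@np.array(c["hand_eye"]); c["R"]=W[:3,:3].T; c["t"]=-c["R"]@W[:3,3]
    c["R"]=np.array(c["R"]);c["t"]=np.array(c["t"]);c["mtx"]=np.array(c["mtx"]);c["dist_coeffs"]=np.array(c["dist_coeffs"],float)
    return c
def ray(c,uv):
    p=cv2.undistortPoints(np.array(uv,float).reshape(-1,1,2),c["mtx"],c["dist_coeffs"]).reshape(-1,2)
    d=np.c_[p,np.ones(len(p))]@c["R"]; return -c["R"].T@c["t"], d
def onz(c,uv,z):
    o,d=ray(c,uv); return o+d*((z-o[2])/d[:,2])[:,None]
def tri(c1,u1,c2,u2):
    o1,d1=ray(c1,u1);o2,d2=ray(c2,u2); out=[]
    for a,b in zip(d1,d2):
        k=np.linalg.lstsq(np.c_[a,-b],o2-o1,rcond=None)[0]
        p,q=o1+k[0]*a,o2+k[1]*b; out.append(np.r_[(p+q)/2,np.linalg.norm(p-q)])
    return np.array(out)
def proj(c,X):
    return cv2.projectPoints(np.array(X,float).reshape(-1,1,3),cv2.Rodrigues(c["R"])[0],c["t"],c["mtx"],c["dist_coeffs"])[0].reshape(-1,2)
def save(c,name,crop=None,k=1):
    im=c["color"][:,:,::-1]
    if crop: x0,y0,x1,y1=crop; im=im[y0:y1,x0:x1]
    cv2.imwrite("pics/"+name,cv2.resize(im,None,fx=k,fy=k,interpolation=cv2.INTER_CUBIC))
E
python3 - <<'E'
from h import *
import pickle
print(robot.read_state())
for n in("top","side"):
    c=cam(n); save(c,n+"0.png",None,1.4); pickle.dump(c,open(n+".pkl","wb")); print(n,-c["R"].T@c["t"],c["R"][2],c["mtx"][0,0])
E
```

```text
pics
{'t': 0.0, 'q': array([ 1.06956835e+00,  1.31138858e-01,  1.48929016e+00,  1.80107658e-05,
        1.52297213e+00, -8.54045943e-02]), 'dq': array([-0.00116028, -0.0001089 , -0.00010253,  0.00086059,  0.00232409,
       -0.00010185]), 'joint_torque': array([-1.33625304e-03, -5.59807956e+01, -4.91774976e+01,  7.68404268e-02,
        3.45488254e-02, -1.13068886e-04]), 'tool_pos': array([0.24204914, 0.54834777, 0.19439482]), 'orientation': array([-1.37855419, -0.89647316,  0.89910842]), 'force': array([-0.98906578,  0.04608976,  0.41953683]), 'wrist_torque': array([-0.00158328, -0.04721852, -0.01566422]), 'opening': 0.09269317083734538}
top [0.42043308 0.02007656 1.00447353] [ 0.09948721 -0.02440489 -0.99473951] 411.64723596006684
side [ 0.07462914 -0.68598522  0.92853991] [ 0.38114906  0.56804353 -0.72941891] 458.63883375247724
```

View pics/top0.png

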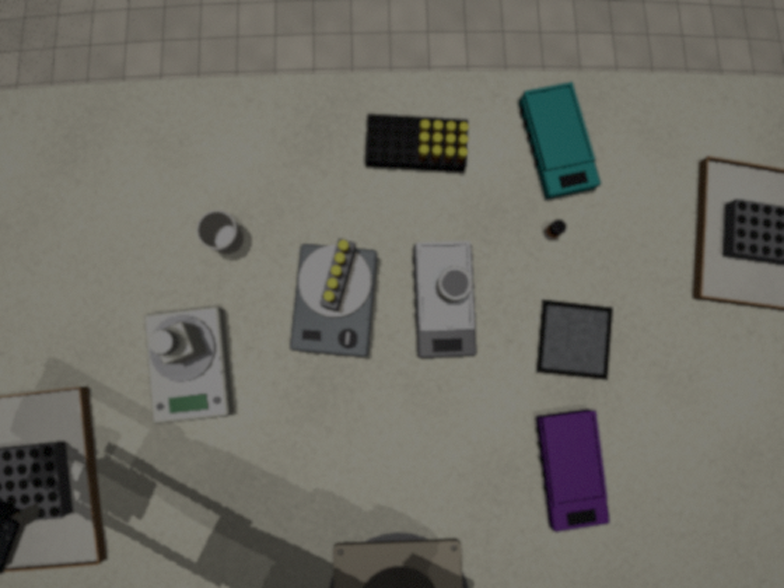

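View pics/side0.png

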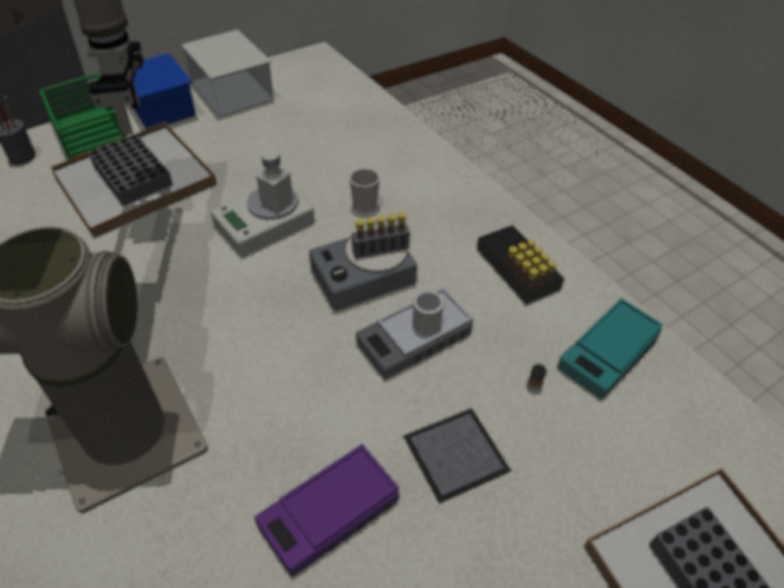

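```bash
python3 -c "
from h import *
print(Ro.from_rotvec(robot.read_state()['orientation']).as_matrix().round(3), robot.pinch_z)"
```

```text
[[ 0.404 -0.001 -0.915]
 [ 0.915 -0.002  0.404]
 [-0.002 -1.     0.   ]] 0.0188
```

```bash
python3 - <<'E'
from h import *
import pickle
T=pickle.load(open("top.pkl","rb"));S=pickle.load(open("side.pkl","rb"))
save(T,"topc.png",(95,160,350,310),3.1); save(S,"sidec.png",(140,95,390,275),3.2)
def yel(c,box):
    h=cv2.cvtColor(c["color"],cv2.COLOR_RGB2HSV); m=cv2.inRange(h,(20,110,80),(38,255,255))
    n,_,st,ce=cv2.connectedComponentsWithStats(m)
    return [(ce[i].round(1),st[i,4]) for i in range(1,n) if st[i,4]>4 and box[0]<ce[i][0]<box[2] and box[1]<ce[i][1]<box[3]]
print(yel(T,(205,160,275,240)));print(yel(S,(240,140,300,190)))
# mat
for n,c,b in(("T",T,(375,205,445,280)),("S",S,(280,285,370,362))):
    g=cv2.cvtColor(c["color"],cv2.COLOR_RGB2GRAY);m=np.zeros_like(g);x0,y0,x1,y1=b;m[y0:y1,x0:x1]=(g[y0:y1,x0:x1]<125)*255
    cs=max(cv2.findContours(m,0,2)[0],key=cv2.contourArea)
    q=cv2.approxPolyDP(cs,0.08*cv2.arcLength(cs,True),True).reshape(-1,2); p=onz(c,q,.004)
    print(n,q.tolist(),p.round(3).tolist(),p.mean(0).round(4))
E
```

```text
[(array([244.9, 174.9]), np.int32(39)), (array([242.5, 183.7]), np.int32(43)), (array([239.8, 192.8]), np.int32(43)), (array([237.2, 201.9]), np.int32(40)), (array([234.7, 210.9]), np.int32(39))]
[(array([278.9, 155.2]), np.int32(16)), (array([286.3, 154. ]), np.int32(18)), (array([271.5, 156.5]), np.int32(16)), (array([256.6, 159.1]), np.int32(17)), (array([264.2, 157.8]), np.int32(18))]
T [[386, 213], [386, 278], [437, 278], [444, 220]] [[0.517, -0.267, 0.004], [0.358, -0.259, 0.004], [0.353, -0.387, 0.004], [0.496, -0.414, 0.004]] [ 0.4308 -0.3319  0.004 ]
S [[337, 291], [287, 311], [313, 359], [365, 336]] [[0.516, -0.271, 0.004], [0.387, -0.252, 0.004], [0.369, -0.379, 0.004], [0.497, -0.398, 0.004]] [ 0.4421 -0.3249  0.004 ]
```

View pics/topc.png

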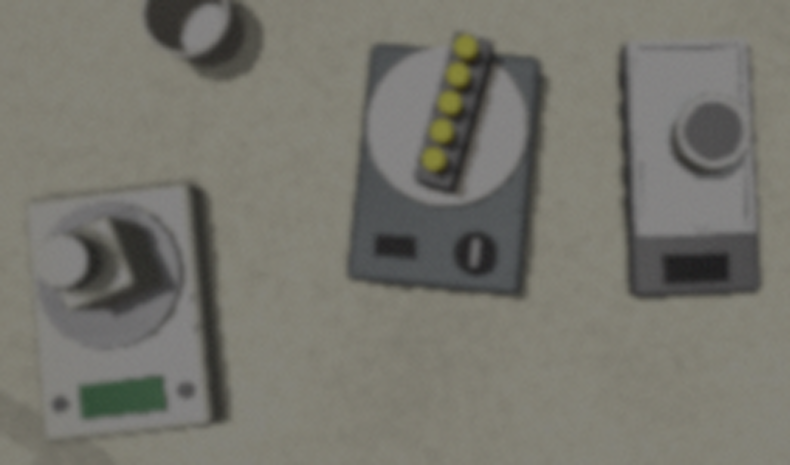

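View pics/sidec.png

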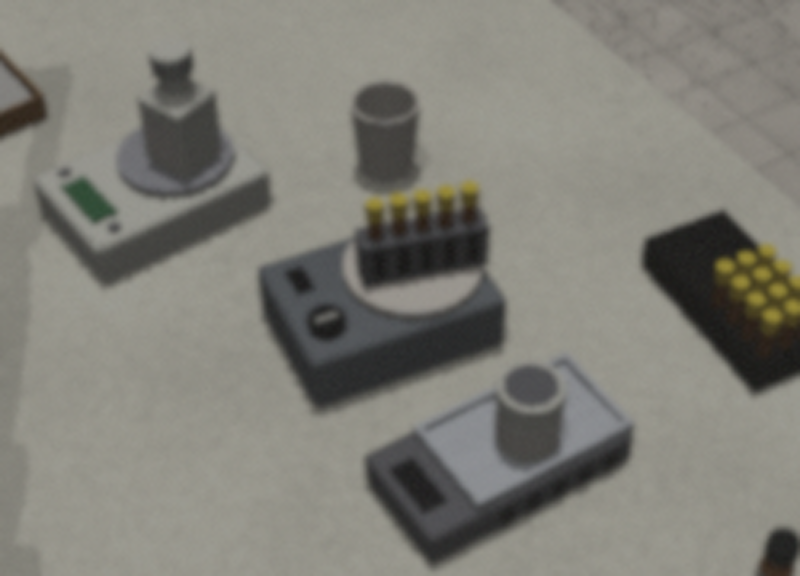

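```bash
cat > m.py <<'E'
from h import *
import pickle
T=pickle.load(open("top.pkl","rb"));S=pickle.load(open("side.pkl","rb"))
tc=lambda p:(np.array(p)+.5)/3.1-.5+[95,160]
sc=lambda p:(np.array(p)+.5)/3.2-.5+[140,95]
f=lambda p:(np.array(p)+.5)/1.4-.5
def go(n,a,b):
    r=tri(T,a,S,b); print(n,r.round(4).tolist()); return r
go("bottlecap",tc([[66,262]]),sc([[171,55]]))
go("jarlid",tc([[713,131]]),sc([[531,388]]))
go("pan",tc([[110,275]]),sc([[176,156]]))
go("stir",tc([[447,125]]),sc([[416,264]]))
r=go("cold",tc([[628,45],[750,45],[757,232],[637,237]]),sc([[563,360],[632,428],[482,505],[415,430]])[[0,1,2,3]]); print(r.mean(0))
r=go("mat",f([[543,301],[612,306],[607,377],[538,374]]),f([[473,410],[508,468],[441,498],[405,437]])); print(r.mean(0))
y=go("caps",[[244.9,174.9],[242.5,183.7],[239.8,192.8],[237.2,201.9],[234.7,210.9]],[[286.3,154],[278.9,155.2],[271.5,156.5],[264.2,157.8],[256.6,159.1]])
d=y[0]-y[4]; print(y.mean(0),np.degrees(np.arctan2(d[1],d[0])))
E
python3 m.py
```

```text
bottlecap [[0.4521, 0.3352, 0.171, 0.0002]]
jarlid [[0.5363, -0.1025, 0.0986, 0.0004]]
pan [[0.4464, 0.3465, 0.0516, 0.0009]]
stir [[0.5514, 0.09, 0.0653, 0.0023]]
cold [[0.6121, -0.0475, 0.0363, 0.0019], [0.6096, -0.1414, 0.0442, 0.0006], [0.4666, -0.1409, 0.0439, 0.0022], [0.4648, -0.0496, 0.041, 0.0005]]
[ 0.53827116 -0.0948626   0.04135787  0.00133759]
mat [[0.5144, -0.2732, 0.0, 0.0037], [0.4971, -0.3935, 0.0072, 0.006], [0.375, -0.377, 0.0104, 0.0001], [0.3868, -0.2564, 0.0049, 0.0047]]
[ 0.44332557 -0.32499577  0.0056193   0.0036262 ]
caps [[0.5927, 0.0709, 0.1437, 0.0004], [0.5736, 0.0764, 0.1443, 0.0009], [0.5544, 0.0824, 0.1441, 0.0007], [0.5354, 0.0882, 0.1441, 0.0002], [0.5162, 0.0939, 0.1443, 0.0007]]
[0.55447    0.08235753 0.14409261 0.00057126] -16.71263849311988
```

Devices and objects are identified: the grey plate carrying the jar at top-view px (445,300) is the cold plate. Purple (572,470) and turquoise (558,140) are look-alikes, and the crop confirms it. I'll park the jar first, so I go above it for a wrist look.

```bash
python3 -m inch '[[-1,0.01,-0.02,0.05,0],[-1,0.03,-0.07,0.1,0],[-1,0.055,-0.125,0.11,0],[-1,0.08,-0.18,0.11,0],[-1,0.105,-0.235,0.11,0],[-1,0.13,-0.29,0.11,0],[-1,0.155,-0.345,0.11,0],[-1,0.18,-0.4,0.11,0]]' 20 && python3 -m inch '[[-1,0.025,-0.055,0,0],[-1,0.05,-0.11,0,0],[-1,0.07,-0.165,0,0],[-1,0.09,-0.21,0,0],[-1,0.1,-0.24,0,0],[-1,0.1,-0.25,0,0],[-1,0.1,-0.25,0,0]]'
python3 - <<'E'
from h import *
import pickle
c=cam("wrist"); pickle.dump(c,open("w1.pkl","wb")); save(c,"w1.png",None,1.4)
print(-c["R"].T@c["t"],c["R"][2]); print(proj(c,[[.5363,-.1025,.102],[.554,.082,.148],[.538,-.095,.04]]))
E
```

```text
t: 1.1
tool_pos: [0.4224, 0.1464, 0.3043]
orientation: [-1.378, -0.897, 0.899]
force: [0.7, 0.6, 0.1]
opening: 0.0928
t: 1.98
tool_pos: [0.522, -0.1035, 0.3039]
orientation: [-1.378, -0.896, 0.899]
force: [-0.3, 0.6, 0.3]
opening: 0.0926
[ 0.45495609 -0.07303932  0.49209731] [ 0.24389698 -0.10961188 -0.96358679]
[[280.47462645 192.48665198]
 [434.92288925 151.1945093 ]
 [284.78422612 182.85660398]]
```

View pics/w1.png

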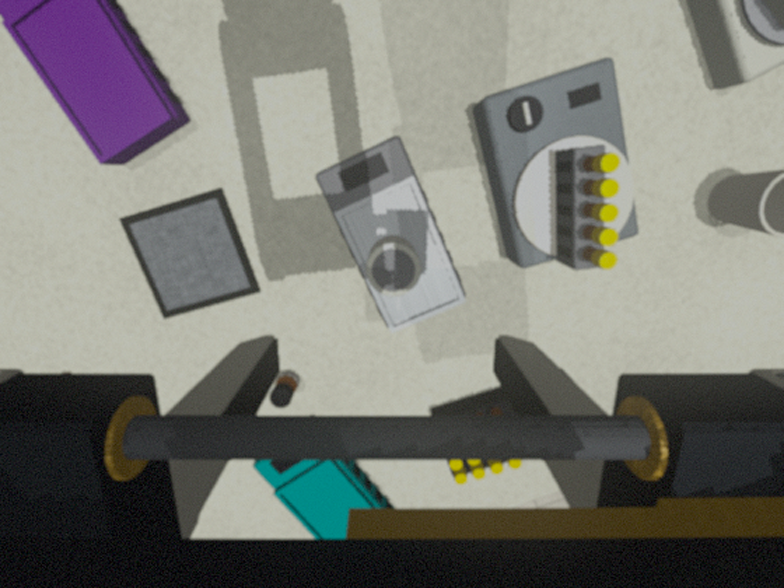

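```bash
cat >> m.py <<'E'
print("--- wrist")
W=pickle.load(open("w1.pkl","rb"))
print("jar",onz(W,f([[393,266]]),.102))
p=onz(W,f([[120,220],[221,188],[260,290],[166,317]]),.004); print("mat",p.round(3).tolist(),p.mean(0))
p=onz(W,f([[334,207],[410,178],[464,297],[392,328]]),.045); print("cold",p.round(4).tolist(),p.mean(0))
d=p[2]+p[3]-p[0]-p[1]; e=p[0]+p[3]-p[1]-p[2];print(np.degrees(np.arctan2(d[1],d[0])),np.degrees(np.arctan2(e[1],e[0]))-90)
p=onz(W,f([[610,161],[610,187],[609,212],[608,237],[607,260]]),.148); print("caps",p.round(4).tolist(),p.mean(0))
print("jar tri",tri(T,tc([[713,131]]),W,f([[393,266]])))
print("caps tri",tri(T,[[244.9,174.9],[239.8,192.8],[234.7,210.9]],W,f([[607,260],[609,212],[610,161]])))
E
python3 m.py | sed -n '/wrist/,$p'
```

```text
--- wrist
jar [[ 0.53305129 -0.1009346   0.102     ]]
mat [[0.373, -0.378, 0.004], [0.39, -0.251, 0.004], [0.514, -0.268, 0.004], [0.497, -0.392, 0.004]] [ 0.44364873 -0.32215906  0.004     ]
cold [[0.4609, -0.1365, 0.045], [0.4662, -0.0515, 0.045], [0.6091, -0.0465, 0.045], [0.6103, -0.1351, 0.045]] [ 0.53663175 -0.09238991  0.045     ]
1.2428420128923419 -181.3813270834678
caps [[0.5157, 0.0937, 0.148], [0.5351, 0.0881, 0.148], [0.5541, 0.0819, 0.148], [0.5736, 0.0755, 0.148], [0.5921, 0.0694, 0.148]] [0.55412794 0.08170953 0.148     ]
jar tri [[ 0.5369212  -0.10302416  0.08750659  0.00281257]]
caps tri [[5.92833352e-01 7.05536457e-02 1.45486803e-01 6.73347482e-04]
 [5.54149186e-01 8.20314890e-02 1.47714861e-01 4.97674171e-06]
 [5.15842858e-01 9.33815389e-02 1.48502767e-01 4.89494744e-04]]
```

```bash
python3 -m inch '[[-1,0.013,0.001,-0.05,0],[-1,0.013,0.001,-0.1,0],[-1,0.013,0.001,-0.15,0],[-1,0.013,0.001,-0.19,0],[-1,0.013,0.001,-0.22,0],[-1,0.013,0.001,-0.232,0],[-1,0.013,0.001,-0.232,0]]' && python3 -m inch '[[0.2,0,0,0,0],[0.4,0,0,0,0],[1,0,0,0,0],[1,0,0,0,0],[1,0,0,0,0],[1,0,0,0,0]]' 20
```

```text
t: 2.9
tool_pos: [0.5348, -0.1009, 0.0721]
orientation: [-1.377, -0.897, 0.9]
force: [0.2, 0.0, 0.4]
opening: 0.0929
t: 3.65
tool_pos: [0.5349, -0.1011, 0.0724]
orientation: [-1.377, -0.897, 0.9]
force: [-0.6, -0.0, 2.3]
opening: 0.0529
```

```bash
python3 -m inch '[[1,0,0,0.03,0],[1,0,0,0.08,0],[1,-0.01,-0.03,0.1,0],[1,-0.032,-0.08,0.1,0],[1,-0.055,-0.135,0.1,0],[1,-0.077,-0.19,0.1,0],[1,-0.091,-0.222,0.08,0],[1,-0.091,-0.222,0.06,0]]' && python3 -m inch '[[1,0,0,-0.03,0],[1,0,0,-0.06,0],[1,0,0,-0.08,0],[1,0,0,-0.09,0],[1,0,0,-0.09,0]]'
```

```text
t: 4.65
tool_pos: [0.4426, -0.3252, 0.1315]
orientation: [-1.378, -0.894, 0.897]
force: [0.6, 0.6, -2.1]
opening: 0.0533
t: 5.28
tool_pos: [0.4423, -0.3241, 0.0405]
orientation: [-1.376, -0.894, 0.898]
force: [0.0, 0.9, -2.1]
opening: 0.0533
```

```bash
python3 -m inch '[[1,0,0,-0.002,0],[1,0,0,-0.004,0],[1,0,0,-0.005,0]]' && python3 -m inch '[[0.4,0,0,0,0],[0,0,0,0,0],[-1,0,0,0,0],[-1,0,0,0,0],[-1,0,0,0.03,0],[-1,0,0,0.09,0],[-1,0,0,0.15,0],[-1,0,0,0.2,0]]'
python3 - <<'E'
from h import *
c=cam("wrist"); save(c,"w2.png",None,1.4)
E
```

```text
t: 5.65
tool_pos: [0.4427, -0.3244, 0.0363]
orientation: [-1.377, -0.894, 0.898]
force: [-2.1, 2.6, 6.9]
opening: 0.0533
t: 6.65
tool_pos: [0.443, -0.3247, 0.2392]
orientation: [-1.379, -0.895, 0.898]
force: [0.3, -1.1, -0.8]
opening: 0.0926
```

View pics/w2.png

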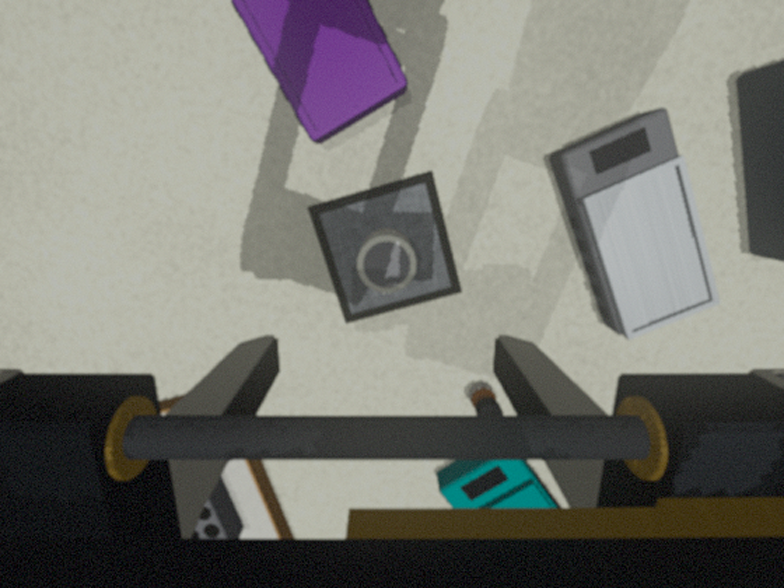

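```bash
python3 -m inch '[[-1,0.013,0.05,0,0.03],[-1,0.028,0.105,0,0.06],[-1,0.043,0.16,0,0.09],[-1,0.058,0.215,0,0.12],[-1,0.074,0.27,0,0.12],[-1,0.089,0.325,0,0.12],[-1,0.104,0.38,0,0.12],[-1,0.111,0.407,0,0.12]]' && python3 -m inch '[[-1,0,0,0,0],[-1,0,0,-0.04,0],[-1,0,0,-0.06,0]]'
python3 - <<'E'
from h import *
import pickle
s=robot.read_state(); R=Ro.from_rotvec(s["orientation"]).as_matrix(); print(s["tool_pos"],np.degrees(np.arctan2(R[1,0],R[0,0])))
p=pickle.load(open("w1.pkl","rb"))
c=cam("wrist"); pickle.dump(c,open("w3.pkl","wb"))
h=cv2.cvtColor(c["color"],cv2.COLOR_RGB2HSV); m=cv2.inRange(h,(20,110,80),(38,255,255))
n,_,st,ce=cv2.connectedComponentsWithStats(m); g=[i for i in range(1,n) if st[i,4]>30]
for i in g: print(ce[i].round(1),st[i,4],onz(c,[ce[i]],.148).round(4))
E
```

```text
t: 7.7
tool_pos: [0.5563, 0.0835, 0.2467]
orientation: [-1.345, -0.992, 0.989]
force: [-0.3, 0.1, -0.3]
opening: 0.093
t: 8.07
tool_pos: [0.5551, 0.0824, 0.1844]
orientation: [-1.344, -0.989, 0.99]
force: [-0.1, -0.9, -0.6]
opening: 0.0927
[0.55514315 0.08244654 0.18438714] 73.04287106148858
[275.5 215.9] 1805 [[0.5507 0.0839 0.148 ]]
[448.2 289.2] 48 [[0.656  0.2055 0.148 ]]
[457.3 292. ] 38 [[0.661  0.2126 0.148 ]]
[470.4 317.6] 325 [[0.6901 0.2204 0.148 ]]
[ 78.7 322.4] 150 [[ 0.5949 -0.113   0.148 ]]
[216.1 379.6] 95 [[ 0.6895 -0.0173  0.148 ]]
[199.9 381. ] 61 [[ 0.6866 -0.0326  0.148 ]]
```

```bash
python3 -m inch '[[-1,-0.001,0,-0.04,0],[-1,-0.001,0,-0.08,0],[-1,-0.001,0,-0.098,0],[-1,-0.001,0,-0.098,0],[0,-0.001,0,-0.098,0],[0.5,-0.001,0,-0.098,0],[1,-0.001,0,-0.098,0],[1,-0.001,0,-0.098,0]]' 20 && python3 -m inch '[[1,0,0,0,0],[1,0,0,0,0],[1,0,0,0,0],[1,0,0,0.01,0],[1,0,0,0.03,0]]'
python3 - <<'E'
from h import *
import pickle
# cold plate re-measured, bare, from w2 eye points (state saved in pose at that time)
R=Ro.from_rotvec([-1.379,-0.895,0.898]).as_matrix(); c=robot.read_camera("wrist")
T=np.eye(4);T[:3,:3]=R;T[:3,3]=[.443,-.3247,.2392];Wm=T@np.array(c["hand_eye"])
c["R"]=Wm[:3,:3].T;c["t"]=-c["R"]@Wm[:3,3];c["mtx"]=np.array(c["mtx"]);c["dist_coeffs"]=np.array(c["dist_coeffs"],float)
f=lambda p:(np.array(p)+.5)/1.4-.5
p=onz(c,f([[583,200],[680,157],[717,299],[629,337]]),.045);print(p.round(4).tolist(),p.mean(0))
for a,b in((0,3),(1,2)): d=p[b]-p[a];print(np.degrees(np.arctan2(d[1],d[0])),np.linalg.norm(d))
print("jar",onz(c,f([[387,262]]),.066))
t=cam("top");pickle.dump(t,open("top2.pkl","wb"));save(t,"top2.png",(250,155,350,275),5)
s=robot.read_state();print(s["tool_pos"],s["opening"],s["force"])
E
```

```text
t: 9.12
tool_pos: [0.5532, 0.0824, 0.0843]
orientation: [-1.342, -0.987, 0.992]
force: [-1.1, 0.4, -0.2]
opening: 0.0574
t: 9.75
tool_pos: [0.5523, 0.0824, 0.1142]
orientation: [-1.341, -0.985, 0.993]
force: [-0.4, -0.3, -1.5]
opening: 0.0276
[[0.4666, -0.1409, 0.045], [0.4655, -0.0517, 0.045], [0.6091, -0.0493, 0.045], [0.6126, -0.1376, 0.045]] [ 0.53841994 -0.0948717   0.045     ]
1.2866680707347065 0.14609906141547954
0.9538037845704487 0.14362734302932764
jar [[ 0.44300147 -0.3236688   0.066     ]]
[0.5554915  0.0825797  0.11814029] 0.027798412900003896 [ 0.56749316  0.55302922 -1.77760397]
```

View pics/top2.png

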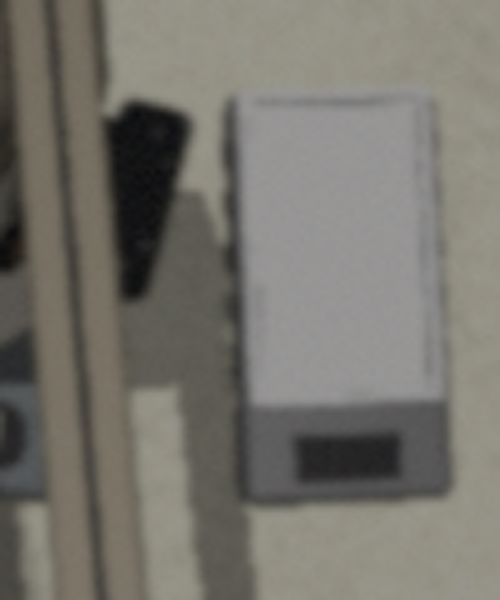

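```bash
python3 -m inch '[[1,0,-0.01,0.03,0],[1,-0.002,-0.04,0.04,0.1],[1,-0.008,-0.09,0.04,0.2],[1,-0.014,-0.14,0.04,0.3],[1,-0.017,-0.17,0.04,0.31],[1,-0.017,-0.177,0.02,0.31],[1,-0.017,-0.177,0,0.31],[1,-0.017,-0.177,-0.02,0.31]]'
python3 - <<'E'
from h import *
for i in range(3):
    c=cam("wrist"); s=robot.read_state(); R=Ro.from_rotvec(s["orientation"]).as_matrix(); print(s["tool_pos"],np.degrees(np.arctan2(R[1,0],R[0,0])),s["opening"])
save(c,"w4.png",None,1.4)
E
```

```text
t: 10.85
tool_pos: [0.5378, -0.0931, 0.0959]
orientation: [-1.21, -1.224, 1.219]
force: [1.0, -1.3, -2.1]
opening: 0.0274
[ 0.53604155 -0.09259665  0.09272991] 90.86454109270305 0.027498103118397236
[ 0.53593219 -0.09261564  0.09394233] 90.87243711169803 0.027927879262359886
[ 0.53692369 -0.09295071  0.09573139] 90.87566019874195 0.02774329154623633
```

View pics/w4.png

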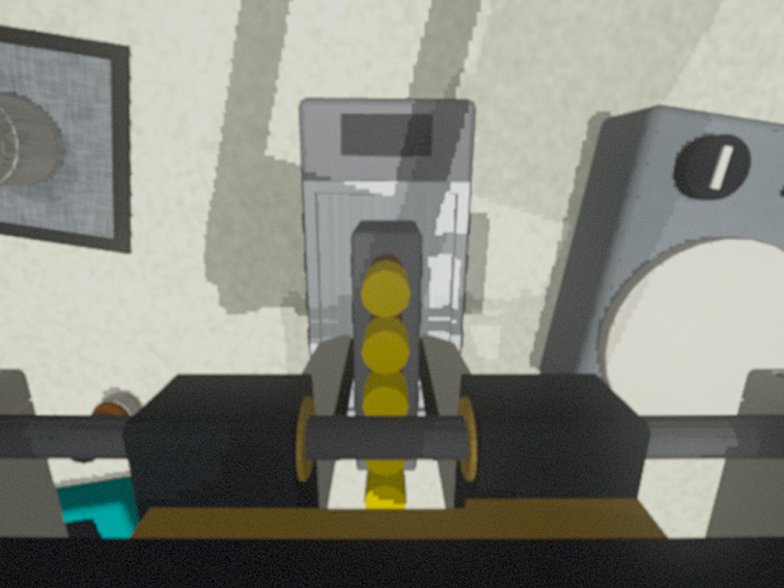

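```bash
python3 -m inch '[[1,0.001,-0.001,-0.015,0],[1,0.001,-0.001,-0.028,0],[1,0.001,-0.001,-0.034,0],[1,0.001,-0.001,-0.036,0],[1,0.001,-0.001,-0.038,0],[1,0.001,-0.001,-0.038,0]]'; python3 -c "
from plant import robot
s=robot.read_state();print(s['tool_pos'],s['force'])"
```

```text
t: 11.75
tool_pos: [0.5382, -0.0941, 0.058]
orientation: [-1.209, -1.223, 1.22]
force: [0.1, -0.2, -2.6]
opening: 0.0276
[ 0.5381802  -0.09408256  0.05803696] [ 0.11066069 -0.18823989 -2.64859362]
```

```bash
python3 -m inch '[[1,0,0,-0.001,0],[1,0,0,-0.002,0],[1,0,0,-0.003,0]]' && python3 -m inch '[[0.4,0,0,0,0],[0,0,0,0,0],[0,0,0,0,0],[-0.5,0,0,0,0],[-1,0,0,0.03,0],[-1,0,0,0.09,0],[-1,0,0,0.15,0],[-1,0,0,0.2,0]]'
python3 - <<'E'
from h import *
import pickle
c=cam("wrist"); pickle.dump(c,open("w5.pkl","wb")); save(c,"w5.png",(150,60,410,260),3)
E
```

```text
t: 12.12
tool_pos: [0.5385, -0.0941, 0.0562]
orientation: [-1.209, -1.223, 1.22]
force: [-7.1, 1.5, 12.9]
opening: 0.028
t: 13.12
tool_pos: [0.5387, -0.0942, 0.259]
orientation: [-1.211, -1.224, 1.22]
force: [0.6, -0.8, -0.1]
opening: 0.0905
```

View pics/w5.png

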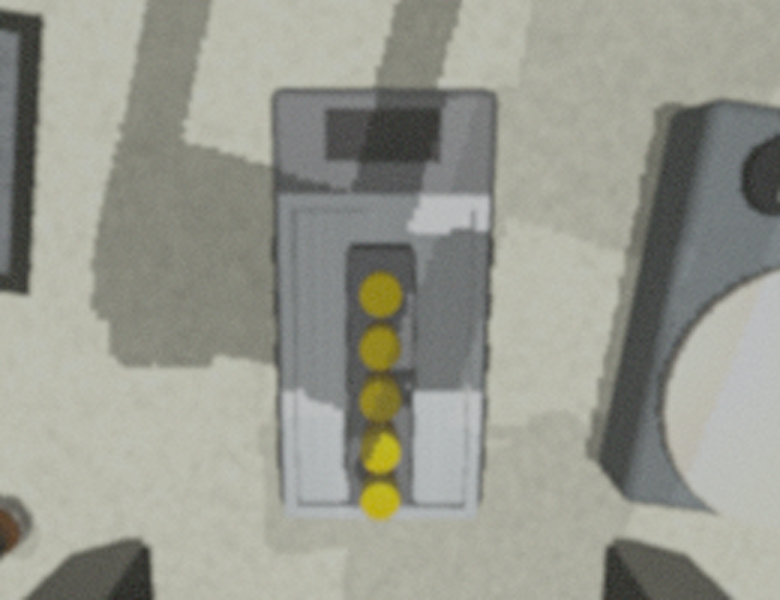

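```bash
python3 - <<'E'
from h import *
import pickle
c=pickle.load(open("w5.pkl","rb")); g=lambda p:(np.array(p)+.5)/3-.5+[150,60]
p=onz(c,g([[277,193],[493,193],[480,517],[285,515]]),.045);print(p.round(4).tolist(),p.mean(0).round(4))
q=onz(c,g([[381,296],[380,349],[380,399],[381,452],[380,500]]),.12);print(q.round(4).tolist(),q.mean(0).round(4))
b=onz(c,g([[348,245],[413,245]]),.085);print(b.round(4).tolist())
t=c["color"]; m=(t.min(2)>0)
# stirrer plate from w1: ray fit on left rim not needed; report from top2
T=pickle.load(open("top2.pkl","rb"))
E
```

```text
[[0.4655, -0.1397, 0.045], [0.4641, -0.046, 0.045], [0.6137, -0.0448, 0.045], [0.6142, -0.1383, 0.045]] [ 0.5394 -0.0922  0.045 ]
[[0.5007, -0.094, 0.12], [0.5202, -0.094, 0.12], [0.5391, -0.0937, 0.12], [0.5599, -0.093, 0.12], [0.5793, -0.0931, 0.12]] [ 0.5398 -0.0936  0.12  ]
[[0.4848, -0.1073, 0.085], [0.4844, -0.0815, 0.085]]
```

```bash
python3 -m inch '[[-1,0.005,0.05,0.01,0],[-1,0.01,0.11,0.03,0],[-1,0.01,0.15,0.04,0],[-1,0.01,0.17,0.04,0],[-1,0.01,0.17,0.04,0]]'
python3 - <<'E'
from h import *
import pickle
c=cam("wrist"); pickle.dump(c,open("w6.pkl","wb")); save(c,"w6.png",None,1.4)
E
python3 -m inch '[[-1,-0.01,0.05,0,0],[-1,-0.03,0.11,0,0],[-1,-0.05,0.165,0,0],[-1,-0.07,0.21,0,0],[-1,-0.09,0.25,0,0],[-1,-0.1,0.26,-0.02,0],[-1,-0.1,0.26,-0.04,0],[-1,-0.1,0.26,-0.04,0]]'
python3 - <<'E'
from h import *
import pickle
c=cam("wrist"); pickle.dump(c,open("w7.pkl","wb")); save(c,"w7.png",None,1.4); print(robot.read_state()["tool_pos"])
E
```

```text
t: 13.8
tool_pos: [0.5511, 0.0759, 0.306]
orientation: [-1.218, -1.231, 1.219]
force: [0.2, -0.9, -0.8]
opening: 0.0929
t: 14.85
tool_pos: [0.4507, 0.3326, 0.2627]
orientation: [-1.219, -1.224, 1.222]
force: [0.2, -1.0, 0.7]
opening: 0.0929
[0.4513158  0.33296718 0.26435923]
```

View pics/w6.png

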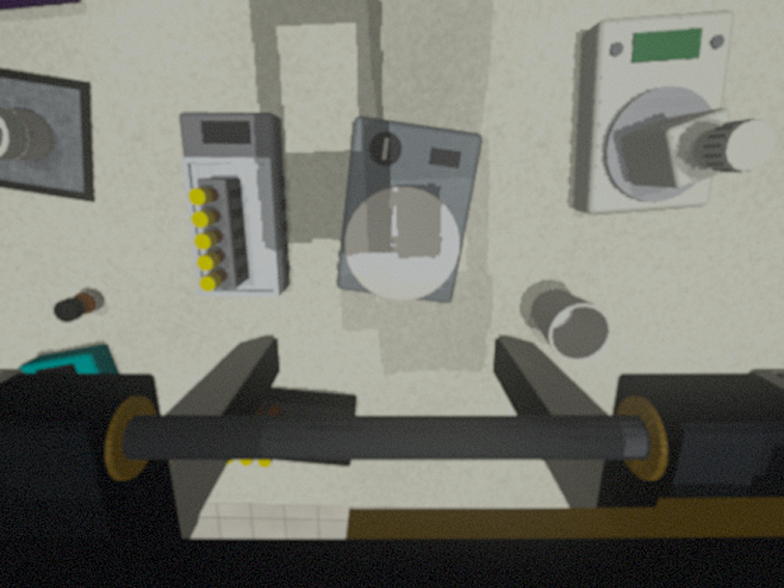

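View pics/w7.png

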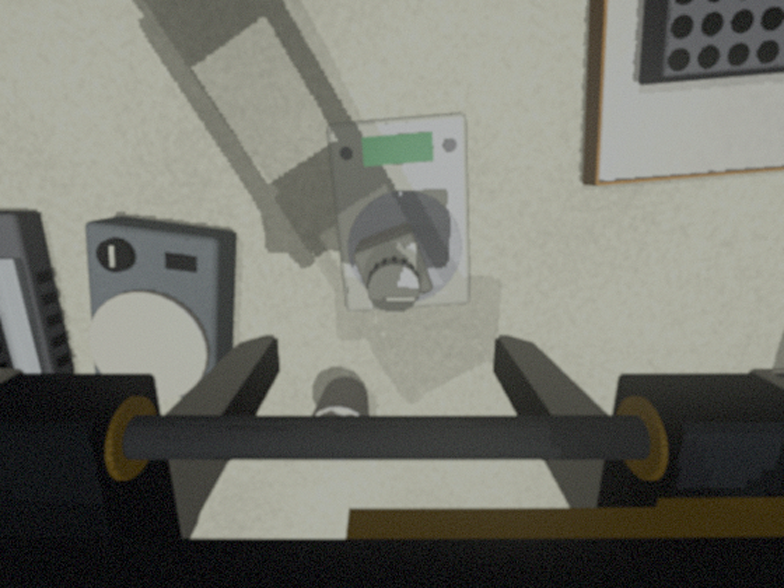

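```bash
python3 - <<'E'
from h import *
import pickle
A=pickle.load(open("w6.pkl","rb"));B=pickle.load(open("w7.pkl","rb"));T=pickle.load(open("top.pkl","rb"))
f=lambda p:(np.array(p)+.5)/1.4-.5
tc=lambda p:(np.array(p)+.5)/3.1-.5+[95,160]
print("stir",onz(A,f([[403,243.5]]),.068),tri(A,f([[403,243.5]]),B,f([[149,347]])))
print("stir ext",onz(A,f([[345,243],[461,243],[403,187],[403,300]]),.068).round(4).tolist())
print("pan",onz(B,f([[404.5,245]]),.055),onz(A,f([[667,143]]),.055),tri(A,f([[667,143]]),B,f([[404.5,245]])))
print("cap",onz(B,f([[394,286]]),.177),onz(A,f([[749,145]]),.177),tri(A,f([[749,145]]),B,f([[394,286]])),tri(T,tc([[66,262]]),B,f([[394,286]])))
E
```

```text
stir [[0.54809171 0.09177004 0.068     ]] [[0.54883678 0.09199271 0.06555002 0.00068168]]
stir ext [[0.5486, 0.032, 0.068], [0.5465, 0.1514, 0.068], [0.4916, 0.0902, 0.068], [0.6091, 0.0935, 0.068]]
pan [[0.44311186 0.34820654 0.055     ]] [[0.4447868 0.3518401 0.055    ]] [[0.443765   0.34859869 0.0590563  0.00287403]]
cap [[0.4502795 0.3373138 0.177    ]] [[0.45310789 0.33455852 0.177     ]] [[0.45217626 0.33765232 0.17269282 0.00147095]] [[0.45259778 0.33715513 0.1668852  0.00108951]]
```

```bash
python3 -m inch '[[-1,0,0.003,-0.05,0],[-1,0,0.003,-0.09,0],[-1,0,0.003,-0.115,0],[-1,0,0.003,-0.118,0],[-1,0,0.003,-0.118,0]]' && python3 -m inch '[[0,0,0,0,0],[0.4,0,0,0,0],[1,0,0,0,0],[1,0,0,0,0],[1,0,0,0,0],[1,0,0,0,0],[1,0,0,0,0]]' 25
```

```text
t: 15.52
tool_pos: [0.4524, 0.3358, 0.1479]
orientation: [-1.22, -1.226, 1.218]
force: [-0.8, -0.5, 0.7]
opening: 0.0929
t: 16.4
tool_pos: [0.4524, 0.3359, 0.1478]
orientation: [-1.22, -1.226, 1.218]
force: [-0.4, 0.7, 0.3]
opening: 0.0347
```

```bash
python3 -m inch '[[1,0,0,0.03,0],[1,0,0,0.08,0],[1,0.02,-0.05,0.08,0],[1,0.04,-0.1,0.08,0],[1,0.06,-0.15,0.08,0],[1,0.08,-0.2,0.08,0],[1,0.095,-0.238,0.075,0],[1,0.097,-0.245,0.06,0]]' && python3 -m inch '[[1,0,0,-0.015,0],[1,0,0,-0.025,0],[1,0,0,-0.03,0],[1,0,0,-0.03,0]]'
python3 - <<'E'
from h import *
import pickle
c=cam("wrist"); pickle.dump(c,open("w8.pkl","wb")); save(c,"w8.png",(100,60,460,330),2.2); s=robot.read_state(); print(s["tool_pos"],s["force"],s["opening"])
E
```

```text
t: 17.4
tool_pos: [0.5504, 0.0883, 0.2077]
orientation: [-1.223, -1.224, 1.215]
force: [-0.4, 0.2, -2.8]
opening: 0.0347
t: 17.9
tool_pos: [0.55, 0.0891, 0.1774]
orientation: [-1.222, -1.225, 1.216]
force: [-0.8, 0.3, -3.9]
opening: 0.0348
[0.55038897 0.08895435 0.17800327] [ 0.22519928 -0.88771864 -2.52675651] 0.03483861017962039
```

View pics/w8.png

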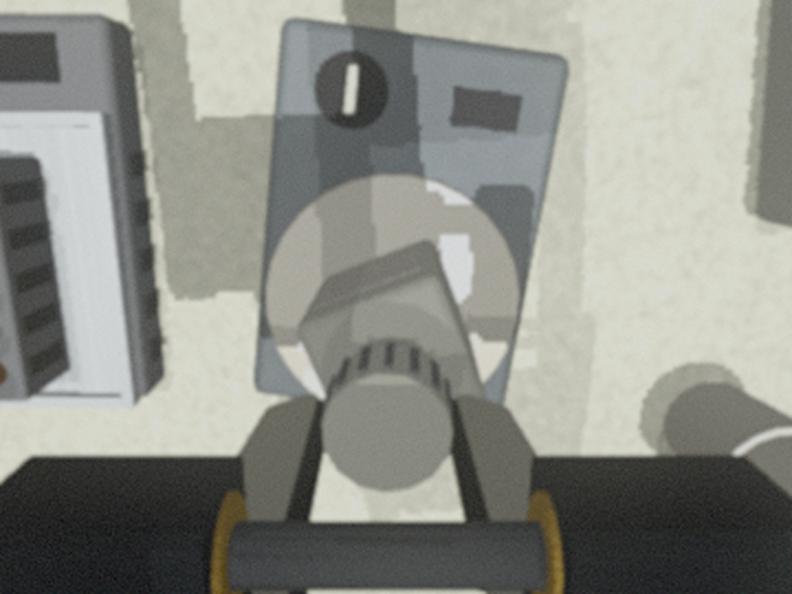

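```bash
python3 -m inch '[[1,-0.001,0.002,-0.008,0],[1,-0.001,0.002,-0.013,0],[1,-0.001,0.002,-0.015,0],[1,-0.001,0.002,-0.015,0]]'; python3 -m inch '[[1,0,0,-0.001,0],[1,0,0,-0.002,0],[1,0,0,-0.002,0]]'
```

```text
t: 18.45
tool_pos: [0.5493, 0.0909, 0.1627]
orientation: [-1.222, -1.225, 1.216]
force: [-0.1, 0.1, -3.1]
opening: 0.0352
t: 18.82
tool_pos: [0.5499, 0.091, 0.1618]
orientation: [-1.223, -1.226, 1.215]
force: [-1.8, 1.2, 4.2]
opening: 0.0352
```

```bash
python3 -m inch '[[0.5,0,0,0,0],[0,0,0,0,0],[-1,0,0,0,0],[-1,0,0,0,0],[-1,0,0,0.03,0],[-1,0,0,0.08,0],[-1,0,0,0.13,0],[-1,0,0,0.13,0]]'
python3 - <<'E'
from h import *
import pickle
c=cam("wrist"); pickle.dump(c,open("w9.pkl","wb")); save(c,"w9.png",(130,60,430,285),2.6)
E
python3 -m inch '[[-1,-0.013,-0.05,0,0],[-1,-0.028,-0.11,0,0],[-1,-0.043,-0.17,0,0],[-1,-0.058,-0.23,0,0],[-1,-0.073,-0.29,0,0],[-1,-0.088,-0.35,0,0],[-1,-0.1,-0.4,-0.02,0],[-1,-0.107,-0.415,-0.04,0]]'
```

```text
t: 19.82
tool_pos: [0.5523, 0.0911, 0.2975]
orientation: [-1.23, -1.233, 1.21]
force: [0.0, 1.1, -0.1]
opening: 0.0928
t: 20.88
tool_pos: [0.4423, -0.3261, 0.2515]
orientation: [-1.225, -1.226, 1.21]
force: [0.5, -0.0, -0.3]
opening: 0.0929
```

View pics/w9.png

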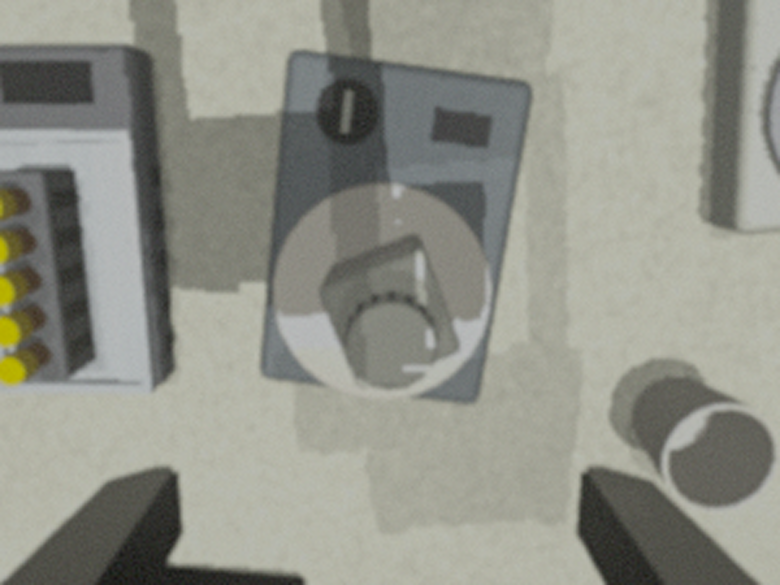

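```bash
python3 - <<'E'
from h import *
import pickle
c=pickle.load(open("w9.pkl","rb")); g=lambda p:(np.array(p)+.5)/2.6-.5+[130,60]
p=onz(c,g([[274,288],[493,288],[382,182],[382,398]]),.068);print(p.round(4).tolist()); print(onz(c,g([[390,342]]),.19)); print(robot.read_state()["tool_pos"])
E
python3 -m inch '[[-1,0,0.002,-0.05,0],[-1,0,0.002,-0.1,0],[-1,0,0.002,-0.15,0],[-1,0,0.002,-0.19,0],[-1,0,0.002,-0.21,0],[-1,0,0.002,-0.215,0],[-1,0,0.002,-0.215,0]]' && python3 -m inch '[[0.2,0,0,0,0],[0.4,0,0,0,0],[1,0,0,0,0],[1,0,0,0,0],[1,0,0,0,0],[1,0,0,0,0]]' 20
```

```text
[[0.5464, 0.0322, 0.068], [0.5451, 0.1509, 0.068], [0.4902, 0.0902, 0.068], [0.6085, 0.0915, 0.068]]
[[0.54580508 0.09450842 0.19      ]]
[ 0.44234281 -0.32605272  0.25147337]
t: 21.75
tool_pos: [0.4422, -0.3233, 0.0361]
orientation: [-1.224, -1.227, 1.21]
force: [-0.4, 0.0, 0.6]
opening: 0.093
t: 22.5
tool_pos: [0.4423, -0.3235, 0.0364]
orientation: [-1.225, -1.227, 1.21]
force: [-0.2, -0.6, 1.1]
opening: 0.0531
```

```bash
python3 -m inch '[[1,0,0,0.03,0],[1,0,0,0.09,0],[1,0,0,0.15,0],[1,0,0.01,0.2,0],[1,0,0.05,0.22,0],[1,0,0.1,0.22,0],[1,0,0.15,0.22,0],[1,0,0.2,0.22,0]]' && python3 -m inch '[[1,0,0.055,0,0],[1,0,0.11,0,0],[1,0,0.165,0,0],[1,0,0.22,0,0],[1,0,0.275,0,0],[1,0,0.33,0,0],[1,0,0.385,0,0],[1,0,0.43,0,0]]' && python3 -c "
from plant import robot
s=robot.read_state();print(s['tool_pos'],s['opening'],s['force'])"
```

```text
t: 23.5
tool_pos: [0.4418, -0.1219, 0.256]
orientation: [-1.224, -1.226, 1.21]
force: [0.9, -0.1, -2.3]
opening: 0.0537
t: 24.5
tool_pos: [0.4411, 0.3101, 0.2553]
orientation: [-1.223, -1.226, 1.211]
force: [-0.1, -1.1, -2.1]
opening: 0.053
[0.44108127 0.31010839 0.25533887] 0.052994796906320814 [-0.11185538 -1.06992921 -2.08913583]
```

```bash
python3 -m inch '[[1,0.003,0.03,-0.02,0],[1,0.003,0.038,-0.07,0],[1,0.003,0.038,-0.11,0],[1,0.003,0.038,-0.135,0],[1,0.003,0.038,-0.145,0],[1,0.003,0.038,-0.145,0]]'
python3 - <<'E'
from h import *
import pickle
c=cam("wrist"); pickle.dump(c,open("w10.pkl","wb")); save(c,"w10.png",(100,60,460,330),2.2); s=robot.read_state(); print(s["tool_pos"],s["force"],s["opening"])
E
```

```text
t: 25.25
tool_pos: [0.4437, 0.3479, 0.11]
orientation: [-1.223, -1.225, 1.212]
force: [0.3, 0.2, -0.1]
opening: 0.0535
[0.44439799 0.34829894 0.11109215] [-0.5492051  -0.24059124 -1.44011782] 0.05306459170946281
```

View pics/w10.png

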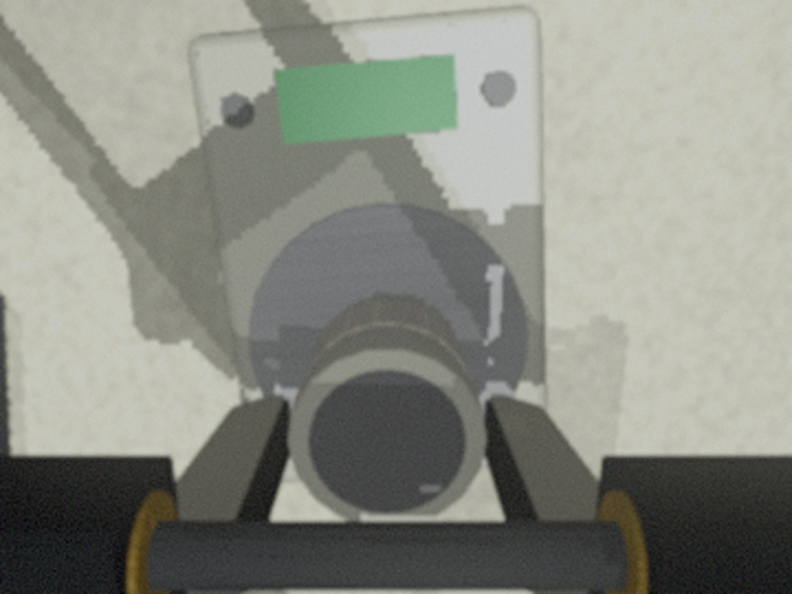

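```bash
python3 - <<'E'
from h import *
import pickle
c=pickle.load(open("w10.pkl","rb")); g=lambda p:(np.array(p)+.5)/2.2-.5+[100,60]
p=onz(c,g([[249,335],[528,330],[390,203]]),.055);print(p.round(4).tolist()); print(onz(c,g([[388,432]]),.062+.111-.0324))
E
python3 -m inch '[[1,0,0,-0.01,0],[1,0,0,-0.018,0],[1,0,0,-0.021,0],[1,0,0,-0.021,0]]'; python3 -m inch '[[1,0,0,-0.001,0],[1,0,0,-0.003,0],[1,0,0,-0.003,0]]'
```

```text
[[0.4426, 0.2941, 0.055], [0.4395, 0.4021, 0.055], [0.3915, 0.3484, 0.055]]
[[0.44203043 0.34854206 0.1406    ]]
t: 25.8
tool_pos: [0.4442, 0.3482, 0.0897]
orientation: [-1.223, -1.226, 1.211]
force: [0.8, 0.3, -1.7]
opening: 0.0533
t: 26.18
tool_pos: [0.4445, 0.3483, 0.0874]
orientation: [-1.224, -1.227, 1.211]
force: [-0.9, -1.1, 2.8]
opening: 0.053
```

```bash
python3 -m inch '[[0.5,0,0,0,0],[0,0,0,0,0],[-1,0,0,0,0],[-1,0,0,0,0],[-1,0,0,0.03,0],[-1,0,0,0.09,0],[-1,0,0,0.15,0],[-1,0,0,0.19,0]]' && python3 -m inch '[[-1,-0.02,0.03,0,0],[-1,-0.05,0.08,0,0],[-1,-0.08,0.13,0,0],[-1,-0.11,0.17,0,0],[-1,-0.14,0.2,0,0],[-1,-0.14,0.2,0,0]]'
python3 - <<'E'
from h import *
import pickle
T=cam("top");S=cam("side");pickle.dump((T,S),open("fin.pkl","wb"))
a=cv2.resize(T["color"][70:320,90:460],(0,0),fx=1.6,fy=1.6);b=cv2.resize(S["color"][95:275,140:390],(0,0),fx=3.2,fy=3.2)
cv2.imwrite("pics/fT.png",cv2.resize(T["color"][150:320,90:360],(0,0),fx=2.9,fy=2.9,interpolation=2)[:,:,::-1]);cv2.imwrite("pics/fS.png",b[:,:,::-1])
E
```

```text
t: 27.18
tool_pos: [0.4451, 0.3488, 0.2811]
orientation: [-1.224, -1.23, 1.207]
force: [1.2, -0.0, -0.5]
opening: 0.0928
t: 27.92
tool_pos: [0.3026, 0.5506, 0.2806]
orientation: [-1.222, -1.232, 1.211]
force: [0.3, -0.3, -0.3]
opening: 0.0927
```

View pics/fS.png

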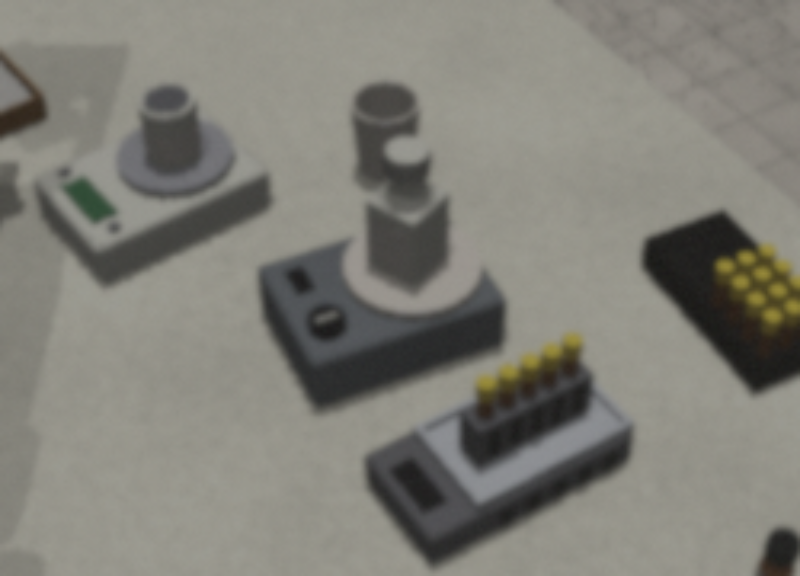

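View pics/fT.png

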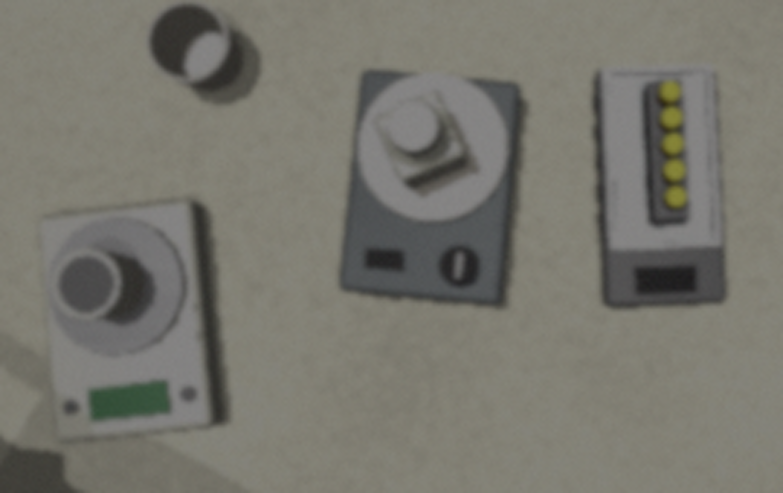

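```bash
python3 - <<'E'
from h import *
import pickle
T,S=pickle.load(open("fin.pkl","rb"))
t=lambda p:(np.array(p)+.5)/2.9-.5+[90,150]; s=lambda p:(np.array(p)+.5)/3.2-.5+[140,95]
P=lambda n,a,za,b: print(n,onz(T,t([a]),za).round(4),onz(S,s([b]),za).round(4),tri(T,t([a]),S,s([b])).round(4))
P("jar",[88,284],.117,[168,99]);P("pan",[118,286],.055,[176,157])
P("cap",[413,128],.19,[407,151]);P("plate",[433,146],.068,[414,264])
P("c1",[671,92],.12,[573,341]);P("c5",[677,198],.12,[487,383]);P("c3",[673,144],.12,[531,361])
E
```

```text
jar [[0.4464 0.3466 0.117 ]] [[0.4478 0.3472 0.117 ]] [[0.4468 0.346  0.1182 0.0009]]
pan [[0.4461 0.345  0.055 ]] [[0.4447 0.3409 0.055 ]] [[0.4465 0.3464 0.0504 0.0005]]
cap [[0.5459 0.0944 0.19  ]] [[0.546  0.0918 0.19  ]] [[0.5468 0.0943 0.1878 0.0012]]
plate [[0.5499 0.09   0.068 ]] [[0.5496 0.088  0.068 ]] [[0.5505 0.09   0.0659 0.0006]]
c1 [[ 0.5791 -0.0936  0.12  ]] [[ 0.5789 -0.0951  0.12  ]] [[ 5.796e-01 -9.390e-02  1.185e-01  4.000e-04]]
c5 [[ 0.4988 -0.0949  0.12  ]] [[ 0.4994 -0.0961  0.12  ]] [[ 0.4994 -0.0953  0.1192  0.001 ]]
c3 [[ 0.5396 -0.0935  0.12  ]] [[ 0.5398 -0.0952  0.12  ]] [[ 0.5402 -0.094   0.1185  0.0009]]
```

```bash
python3 -c "
from plant import robot
print(robot.close_job(), robot.read_state()['t'])"
```

```text
the job is handed in; nothing more can be done
the job is handed in; nothing more can be done
```

The job is handed in. The bottle is on the stirrer, the jar on the balance pan and the carrier on the cold plate, all upright. It took about 28 s of the 109 s allowed.

I parked the jar on the mat and let go. Then I moved the carrier to the cold plate, the bottle to the stirrer, and the jar from the mat to the balance.

Final checks from the top and side cameras:

| Item | Distance from the middle of its place | Note |
|---|---|---|
| Jar | about 1 mm | – |
| Carrier | about 2 mm | parallel to the plate within about 1° |
| Bottle cap | about 5 mm (4 mm in x, 4 mm in y) | up to 3 mm of the y part disagrees with where the gripper let go |

- **Bottle offset:** I left it. Calibration error may explain much of it, and it is small on a 120 mm plate.
- **Heights:** Measured tops mostly came out up to 5 mm below the text's values. The first cross-view fixes of the jar lid and bottle cap were 10–15 mm low, so I took those as poor fixes. I used the text heights and stopped on the force reading when setting things down.
- **Bystanders:** The cup and tube rack look unmoved in the last pictures. I did not re-measure them or the vial, and the arm went near none of the three.
- **Gripper:** It was clear of everything at the end.

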